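# Unbolt the belt-guard hatch against its spring catch

### The job

Unbolt the hatch on the green belt-guard housing: hold the long spring catch bar down with one fingertip and, keeping it down all the while, push the bolt's upright lug with the other fingertip until the bolt is fully open against its stop. Then let go, so that the catch springs back up and locks the bolt open, and take the hand clear. Grasp nothing and leave every loose thing on the housing and bench where it stands.

Things in the scene. Friction and masses are not known exactly. Their poses are not given: they have to be found in the camera images.
- housing: Low green box, 230 x 320 x 70 mm (x, y, z), fixed to the bench, a thin hatch plate on top. Origin: centre of its underside (z = 0); z up; y is the bolt's opening direction. Place and yaw vary. The bolt bar, 22 mm wide, runs along y over x = 0, its top at 110 mm; staples at y = -85, 78 and a keeper at -128 mm bridge it, tops at 114 mm. Nothing else fixed there but lug and catch bar is higher.
- bolt_lug (a point): Upright steel plate on the bolt bar, part of the bolt, by which it is pushed: 22 mm along x, 12 mm along y, top 152 mm and foot 110 mm above the bench. This point: centre of its top; axes parallel to the housing's. Bolt shut: at housing x = 0, y = -25 mm; fully open: y = +25 mm. Push its -y face towards +y.
- catch_bar (a point): Long flat dark steel finger bar of the spring catch, parallel to the bolt: 26 mm along x, 124 mm along y, 6 mm thick. This point: centre of its top face, at housing x = -66, y = -15 mm, 134 mm above the bench when up; axes parallel to the housing's. It moves only straight down, without tilting wherever pressed; a fingertip can slide along it beside the moving lug.
- bolt (a joint): How far the bolt is slid open, m: 0 shut, 0.050 fully open at a hard stop, towards the housing's +y. About 3 N of friction; it stays where it is left. Notches every 12.5 mm along its underside: with the catch up a tooth sits in a notch and locks it to within about 1 mm.
- catch (a joint): How far the catch bar is pressed down, m: 0 up, 0.012 hard stop. Spring of about 4 N at the top, 8 N at the bottom; springs up when let go. The bolt is free when it is 7 mm or more down (8 to 11 mm is a good depth). It can spring fully up only with the bolt shut, at a notch, or fully open.
- bushing: Bystander: loose brass ring, 36 mm across, 30 mm high, standing on the hatch plate on the +x side of the bolt. Origin: centre of its underside.
- sleeve: Bystander: loose stepped steel sleeve, 26 mm across, 50 mm high, standing on the housing on the +x side of the bolt, near the -y end. Origin: centre of its underside.
- hex_bolt: Bystander: loose bolt standing on its head on the housing, 24 mm across, 43 mm high, at the -x, -y corner. Origin: centre of its underside.
- hammer: Bystander: hammer lying on the bench on the robot's left. Origin: under its middle.
- oil_can: Bystander: closed blue can, 72 mm across, 130 mm high, on the bench on the left. Origin: centre of its underside.
- tin: Bystander: open steel box, 130 x 110 x 70 mm, on the bench on the right. Origin: centre of its underside.
- tool_blank: Bystander: square steel tool blank, about 185 mm long and 22 mm thick, lying on the bench on the right. Origin: centre of its underside.

How it is judged:
By the outcome, as a careful person would: the job done as asked, in the order asked, and still so for the second after the job is handed in, with the robot touching nothing.
It also fails if it takes over 32 s, if anything falls off the work surface, if the arm or the gripper's body presses on something with over 40 N, if the wrist force passes 120 N, or if a joint passes its speed limit or range.

### The arm

A 6-joint arm with a two-finger parallel gripper is mounted at the origin on the work surface. World frame = base frame: x ahead of the robot, y to its left, z up, the work surface at z = 0. Lengths are in m, angles in rad, forces in N, time in s.
With the tool pointing down it reaches from about 0.275 to 0.75 m from the base axis. Payload 10.2 kg.
Tool frame: the origin (TCP) lies at the very end of the fingers, on their centre line; the grasp point (between the pads) lies 19 mm behind it; z points along the fingers, y is the direction in which the jaws open and shut (so a half turn about z gives the same grasp; the last joint's range is limited). The gripper opens to 88 mm and grips with 3 to 60 N. Pads are 18 mm wide; open, the fingers measure 123 mm over their backs; the gripper's body (75 mm by 187 mm) begins 45 mm behind the grasp point.
Start: joints at [-1.341, 0.313, 1.498, -0, 1.331, -0.223], TCP at [0.23, -0.472, 0.239] pointing down, gripper open.
Joint ranges: [-2.94, 2.94], [-0.97, 2.17], [0.19, 2.56], [-1.23, 4.37], [0.02, 3.11], [-2.88, 2.88]. Speed limits (rad/s): [2.39, 2.39, 3.01, 3.14, 3.14, 3.14].

### API

Orientations are given as a unit quaternion [w, x, y, z].
In Python, from cell import env, viewer, ticket gives the robot as it stands.
- The arm moves only by the tool jog_arm, never from a script. Its argument "steps" is a list of rows, each a list of 5 numbers: the shift along the world's x, y, z in cm, then the turn about the world's z in rad, then the finger opening in cm, from 0 to 8.81. A call has 1 to 20 rows; each row shifts and turns the commanded pose from where the row before left it; what a row does not reach is not made up. A row lasts 1/10 s, in which the tool goes at most 50 mm and 8.59 degrees, less where a joint would pass 70% of its speed; a pose out of reach is approached as far as the arm can. A call with a gripper value outside its range is refused whole. The fingers move at their own pace and stop on an object; "newtons" is the grip in N (left out, the last holds). Time passes only in rows, so rows that do not move let the fingers close. It gives the time, the measured TCP pose, the force and the opening at its end, in the units of the state.
- env.get_obs(): the state, without advancing time (a new reading comes with each control period).
- viewer.camera(name): name is "scene" or "top" or "wrist"; returns a dict with "img" (400x640x3 uint8, red, green, blue), "camera_matrix" (3x3 intrinsics, pixels), "rvec" (rotation vector, rad) and "tvec" (3), from world to camera coordinates, as OpenCV has them; the wrist camera has in their place "mount" (4x4, takes a point from camera to tool coordinates, whose origin is the TCP and whose axes are the flange's). Camera axes: x right, y down, z forward; pixel columns grow to the right and rows downward; lengths in m; the calibration is good to about 2 mm. A picture is of the moment at which its call begins: read the wrist's pose just before it. There is no depth.
- ticket.hand_in(): hands the job in, once; it reports no verdict.
Trained networks look in a picture, given as the dict that the camera call returned (one of the last four; its "shot" number tells which), for a name from the list of things; names that differ only in an ending like _2 or _b are one class to them, and where a whole thing is asked for, a point or a joint stands for the part that bears it (a point fixed in the world has none). Each returns a list of dicts, best first, with "confidence" (0 to 1); they miss things now and then, are a little off and sometimes report something else, mostly with a low value. They report only what shows in the picture. A call takes as long as a camera call.
- viewer.find_in(query, picture): "pixel" ([column, row] in pixels, amid what is visible of it).
The state is a dict: "time_s": time; "joint_pos": joint angles; "qd": joint speeds; "joint_torque": joint torques, N m; "eef_pos": TCP position; "eef_rot": TCP orientation; "contact_force": force on the tool from outside, world axes, zero at the start; "wrist_torque": the same for the moment, N m; "opening": opening from 0.0 (shut) to 1.0 (fully open).
Only numpy, scipy, OpenCV 4.12 (cv2) and the standard library are available. Lean on these libraries where they do the work, as an engineer would, in place of code of your own. Each camera call takes 0.05 s, during which the arm holds its last target.

## Working session

There is one attempt and no reset: what is moved stays moved. The work goes in short steps, Python scripts to look and compute and a tool call to move; the robot and the scene stay as the last step left them, time stands still between calls to the robot, and variables do not carry over. Pictures are saved under pics/ and viewed, and the job is handed in when it is done.

Besides the shell and the picture viewer there is one more tool, called in YAML: its name, and indented under it one key for each argument. jog_arm: Moves the arm, as the interface text tells. Its arguments: {"type":"object","properties":{"steps":{"type":"array"},"newtons":{"type":"number"}},"required":["steps"]}

```bash
ls; mkdir -p pics; python3 - <<'E'
from cell import env, viewer, ticket
import cv2, numpy as np
o=env.get_obs(); print(o)
for n in ["scene","top"]:
    p=viewer.camera(n); cv2.imwrite(f"pics/{n}0.png",p["img"][:,:,::-1]); print(n,p["camera_matrix"],p["rvec"],p["tvec"])
    for q in ["housing","bolt_lug","catch_bar","bushing","sleeve","hex_bolt","oil_can"]:
        print(q,[(d["pixel"],round(d["confidence"],2)) for d in viewer.find_in(q,p)][:2])
E
```

```text
pics
{'time_s': 0.0, 'joint_pos': array([-1.34139066e+00,  3.13427870e-01,  1.49840271e+00,  8.02361622e-06,
        1.33103094e+00, -2.23415471e-01]), 'qd': array([ 0.0002841 , -0.00237008,  0.00207603, -0.00089893,  0.00107394,
        0.00183286]), 'joint_torque': array([-1.08873817e-03, -4.02220273e+01, -2.52274615e+01,  6.94141793e-02,
        3.52446665e-02, -1.24431222e-04]), 'eef_pos': array([ 0.22961659, -0.47185428,  0.23818534]), 'eef_rot': array([-6.34442306e-04,  9.74478449e-01,  2.24480178e-01,  1.99623519e-06]), 'contact_force': array([ 0.13403621, -0.2235609 , -0.08799981]), 'wrist_torque': array([ 0.04729663, -0.06341226, -0.00816146]), 'opening': 1.000599800061598}
scene [[363.48792398   0.         319.05301203]
 [  0.         363.48792398 204.67887177]
 [  0.           0.           1.        ]] [ 2.05010728  0.67812828 -0.40089422] [-0.42619486 -0.07367082  1.35620847]
housing [([323.4, 255.0], 0.7), ([358.2, 221.4], 0.51)]
bolt_lug [([321.5, 229.7], 0.61)]
catch_bar [([298.6, 221.9], 0.89)]
bushing [([358.1, 222.5], 0.57)]
sleeve [([351.7, 265.9], 0.78)]
hex_bolt [([279.0, 260.1], 0.72), ([358.1, 222.1], 0.61)]
oil_can [([412.8, 170.0], 0.87)]
top [[440.97146257   0.         315.79369702]
 [  0.         440.97146257 197.93051187]
 [  0.           0.           1.        ]] [ 2.1519214  -2.14336935  0.1287658 ] [0.01124937 0.56182379 1.61147754]
housing [([340.1, 186.4], 0.59)]
bolt_lug []
catch_bar [([349.4, 194.0], 0.6)]
bushing [([316.1, 172.2], 0.44), ([198.1, 241.1], 0.33)]
sleeve [([438.2, 256.6], 0.7), ([357.2, 144.5], 0.46)]
hex_bolt [([339.6, 186.6], 0.37), ([342.8, 184.5], 0.25)]
oil_can [([201.3, 174.1], 0.77), ([357.1, 145.8], 0.71)]
```

View pics/scene0.png

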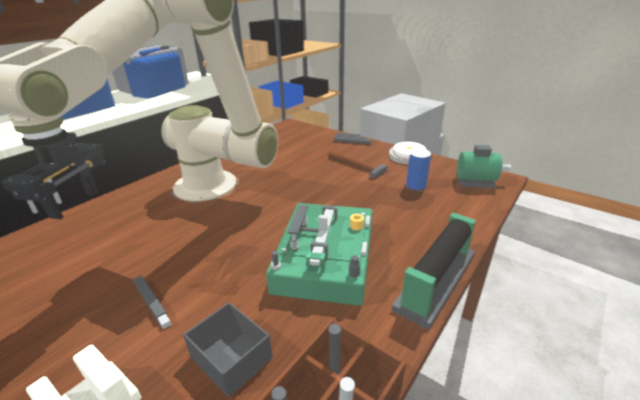

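View pics/top0.png

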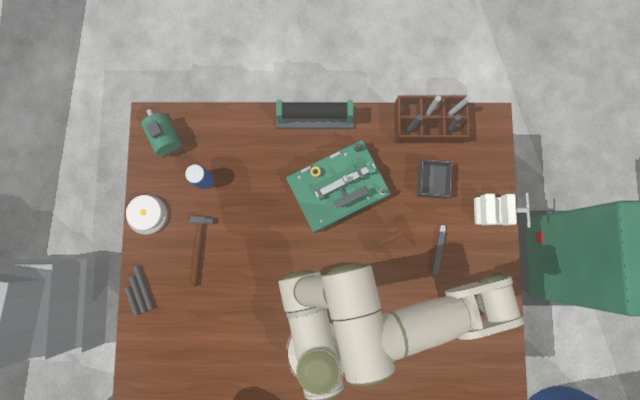

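```bash
python3 - <<'E'
from cell import env, viewer, ticket
import cv2, numpy as np
p=viewer.camera("top"); c=p["img"][130:240,275:400,::-1]; cv2.imwrite("pics/t1.png",cv2.resize(c,None,fx=5,fy=5,interpolation=cv2.INTER_CUBIC))
p=viewer.camera("scene"); c=p["img"][195:310,260:390,::-1]; cv2.imwrite("pics/s1.png",cv2.resize(c,None,fx=5,fy=5,interpolation=cv2.INTER_CUBIC))
E
```

```text
(no output)
```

View pics/t1.png

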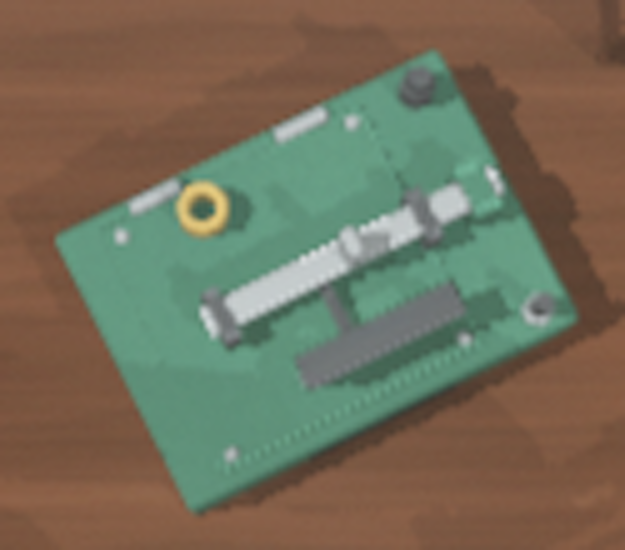

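View pics/s1.png

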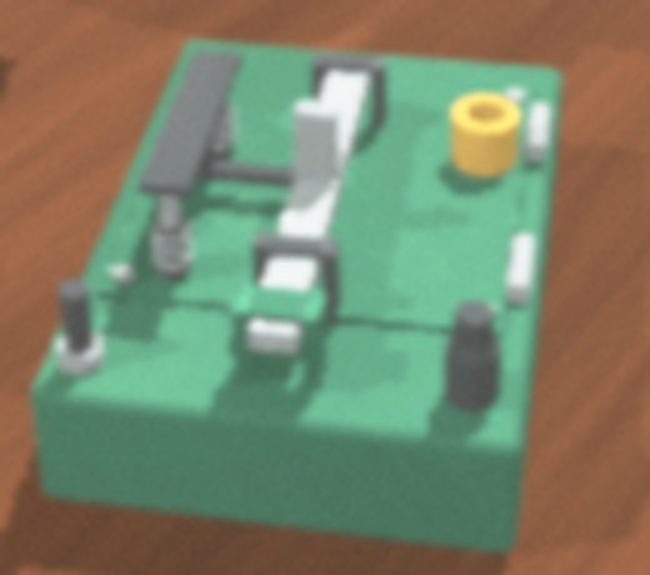

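```bash
cat > h.py <<'E'
import numpy as np, cv2
from scipy.optimize import least_squares
def proj(P,p):
    return cv2.projectPoints(np.array(P,float).reshape(-1,1,3),np.array(p["rvec"],float),np.array(p["tvec"],float),np.array(p["camera_matrix"],float),None)[0].reshape(-1,2)
def h2w(s,P):
    P=np.array(P,float); c,n=np.cos(s[2]),np.sin(s[2])
    return np.c_[s[0]+c*P[:,0]-n*P[:,1], s[1]+n*P[:,0]+c*P[:,1], P[:,2]]
E
python3 - <<'E'
from h import *
from cell import env, viewer
pt=viewer.camera("top"); ps=viewer.camera("scene")
def px(a,o): return (np.array(a,float)+.5)/5-.5+np.array(o)
a,b=.115,.160
A=[[a,b,.07],[a,-b,.07],[-a,-b,.07],[-a,b,.07]]
tu=px([[57,240],[435,50],[578,318],[194,510]],(275,130))
B=[[-a,b,.07],[a,b,.07],[a,-b,.07],[-a,-b,.07],[-a,-b,0],[a,-b,0],[-.079,.047,.134],[-.053,.047,.134],[-.053,-.077,.134],[-.079,-.077,.134]]
su=px([[190,42],[560,70],[520,445],[38,395],[45,495],[512,550],[187,52],[240,57],[190,190],[142,187]],(260,195))
for w in [(1,1),(1,0),(0,1)]:
    f=lambda s:np.r_[w[0]*(proj(h2w(s,A),pt)-tu).ravel(),w[1]*(proj(h2w(s,B),ps)-su).ravel()]
    r=least_squares(f,[.47,-.05,.4]); print(r.x,np.degrees(r.x[2])); print(np.round(r.fun.reshape(-1,2),2).tolist())
E
```

```text
[ 0.60681687 -0.06634579  0.47653285] 27.303321296587253
[[-1.4, -0.78], [-0.2, -1.39], [0.53, -0.61], [-0.53, 0.82], [-1.59, -1.49], [0.31, -1.33], [0.9, 0.5], [-2.22, -0.35], [-0.76, 1.19], [1.09, 1.48], [1.33, -0.88], [0.22, -1.15], [-0.06, -0.36], [-1.02, -0.7]]
[ 0.60509101 -0.06780757  0.47248109] 27.07117215186803
[[-0.98, -0.52], [0.39, -0.84], [0.91, 0.07], [-0.32, 1.2], [-0.0, -0.0], [-0.0, -0.0], [-0.0, 0.0], [-0.0, -0.0], [-0.0, 0.0], [-0.0, 0.0], [0.0, -0.0], [-0.0, -0.0], [-0.0, -0.0], [-0.0, -0.0]]
[ 0.60709341 -0.06606637  0.47706288] 27.3336897097898
[[-0.0, -0.0], [-0.0, -0.0], [0.0, -0.0], [-0.0, 0.0], [-1.49, -1.49], [0.41, -1.36], [1.11, 0.47], [-2.03, -0.34], [-0.57, 1.19], [1.29, 1.44], [1.47, -0.88], [0.35, -1.15], [0.12, -0.36], [-0.84, -0.7]]
```

jog_arm:
  steps:
    - [2.31,2.15,0.4,0.1,5]
    - [2.31,2.15,0.4,0.1,5]
    - [2.31,2.15,0.4,0.1,5]
    - [2.31,2.15,0.4,0.1,5]
    - [2.31,2.15,0.4,0.1,5]
    - [2.31,2.15,0.4,0.1,5]
    - [2.31,2.15,0.4,0.1,5]
    - [2.31,2.15,0.4,0.1,5]
    - [2.31,2.15,0.4,0.1,5]
    - [2.31,2.15,0.4,0.1,5]
    - [2.31,2.15,0.4,0.1,5]
    - [2.31,2.15,0.4,0.1,5]
    - [2.31,2.15,0.4,0.1,5]
    - [2.31,2.15,0.4,0.1,5]
    - [2.31,2.15,0.4,0.1,5]
    - [2.31,2.15,0.4,0.1,5]
    - [0,0,0,0,5]
    - [0,0,0,0,5]

```text
time_s: 2.8
eef_pos: [0.5993, -0.1279, 0.3023]
eef_rot: [-0.0, 0.518, 0.855, -0.0]
contact_force: [-0.2, 0.2, -0.1]
opening: 0.564
```

```bash
python3 - <<'E'
from cell import env, viewer, ticket
import cv2, numpy as np
o=env.get_obs(); print(o["eef_pos"],o["eef_rot"],o["time_s"])
p=viewer.camera("wrist"); cv2.imwrite("pics/w1.png",p["img"][:,:,::-1]); print(p["camera_matrix"],p["mount"], p.keys())
np.savez("w1.npz",K=p["camera_matrix"],M=p["mount"],pos=o["eef_pos"],q=o["eef_rot"])
for q in ["bolt_lug","catch_bar","housing"]:
    print(q,[(d["pixel"],round(d["confidence"],2)) for d in viewer.find_in(q,p)][:2])
p=viewer.camera("scene"); cv2.imwrite("pics/s2.png",cv2.resize(p["img"][130:310,220:400,::-1],None,fx=3,fy=3))
E
```

```text
[ 0.59929044 -0.12794249  0.30234917] [-2.33172952e-04  5.17953643e-01  8.55408639e-01 -1.74607499e-04] 2.8
[[339.56319162   0.         321.16253142]
 [  0.         339.56319162 203.09314726]
 [  0.           0.           1.        ]] [[ 1.46044358e-04 -9.46507632e-01 -3.22681392e-01  8.38975170e-02]
 [ 9.99999765e-01 -7.80757901e-05  6.81612451e-04  4.97135104e-04]
 [-6.70344992e-04 -3.22681416e-01  9.46507398e-01 -1.46224442e-01]
 [ 0.00000000e+00  0.00000000e+00  0.00000000e+00  1.00000000e+00]] dict_keys(['img', 'camera_matrix', 'mount', 'shot'])
bolt_lug [([356.8, 132.1], 0.81)]
catch_bar [([287.3, 129.0], 0.73), ([349.5, 117.3], 0.53)]
housing [([348.3, 121.5], 0.94)]
```

View pics/w1.png

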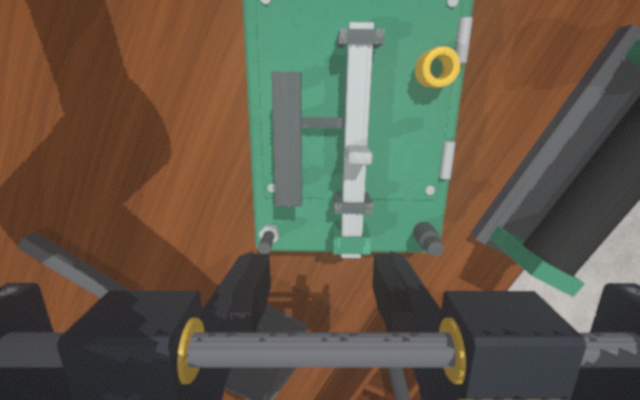

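View pics/s2.png

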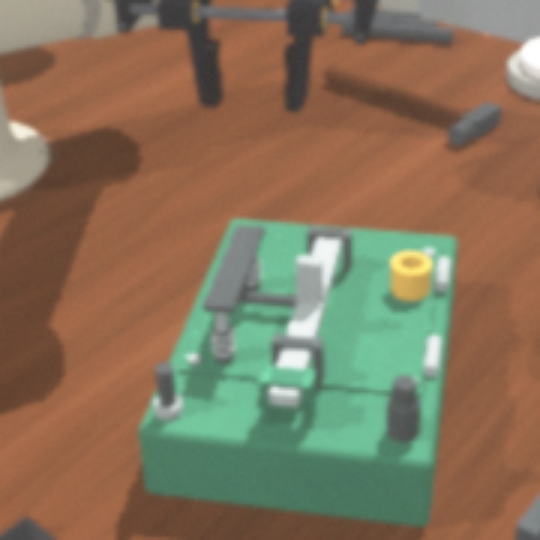

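```bash
python3 - <<'E'
import cv2
i=cv2.imread("pics/w1.png")[20:270,240:480]; i=cv2.resize(i,None,fx=3,fy=3,interpolation=cv2.INTER_CUBIC)
cv2.imwrite("pics/w1a.png",i[:400]); cv2.imwrite("pics/w1b.png",i[350:])
E
```

```text
(no output)
```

View pics/w1a.png

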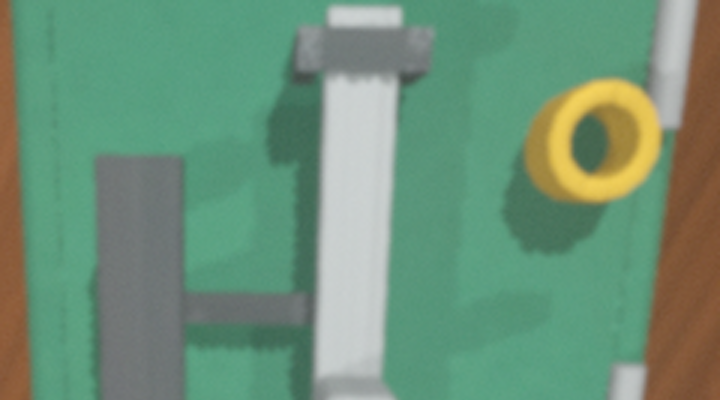

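View pics/w1b.png

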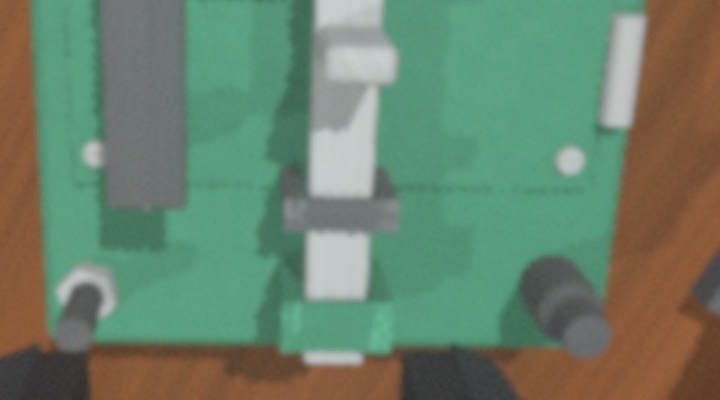

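```bash
cat >> h.py <<'E'
from scipy.spatial.transform import Rotation as R
def wcam(f):
    d=np.load(f); q=d["q"]; T=np.eye(4); T[:3,:3]=R.from_quat([q[1],q[2],q[3],q[0]]).as_matrix(); T[:3,3]=d["pos"]
    C=np.linalg.inv(T@d["M"]); return dict(rvec=cv2.Rodrigues(C[:3,:3])[0],tvec=C[:3,3],camera_matrix=d["K"])
E
python3 - <<'E'
from h import *
p=wcam("w1.npz")
u=(np.array([[96,156],[183,156],[107,558],[187,558],[362,412],[50,692],[606,697]])+.5)/3-.5+[240,20]
P=[[-.079,.047,.134],[-.053,.047,.134],[-.079,-.077,.134],[-.053,-.077,.134],[0,-.025,.152],[-.115,-.16,.07],[.115,-.16,.07]]
for n in (7,5):
    f=lambda s:(proj(h2w(s,P[:n]),p)-u[:n]).ravel()
    r=least_squares(f,[.606,-.067,.475]); print(r.x,np.round(r.fun.reshape(-1,2),2).tolist())
s=r.x
d=np.load("w1.npz");q=d["q"]
print("toolx yaw-pi/2",2*np.arctan2(q[2],q[1])-np.pi/2)
c,n=np.cos(s[2]),np.sin(s[2]); e=d["pos"][:2]-s[:2]; print("tcp in housing",c*e[0]+n*e[1],-n*e[0]+c*e[1])
E
```

```text
[ 0.60758188 -0.06678477  0.47678137] [[-1.08, -1.25], [0.03, -1.08], [0.66, 0.26], [0.49, 0.39], [0.43, 0.48], [-0.39, 1.63], [-0.14, 0.83]]
[ 0.60778371 -0.06723786  0.47282498] [[-0.89, -1.02], [0.21, -0.72], [0.33, 0.43], [0.15, 0.66], [0.26, 1.03]]
toolx yaw-pi/2 0.4818823621842303
tcp in housing -0.035206509449264185 -0.05017658082529146
```

jog_arm:
  steps:
    - [0,0,-2,0,5]
    - [0,0,-3,0,5]
    - [0,0,-3,0,5]
    - [0,0,-3,0,5]
    - [0,0,-2.5,0,5]
    - [0,0,-1.5,0,5]
    - [0,0,0,0,5]
    - [0,0,0,0,5]

```text
time_s: 3.85
eef_pos: [0.5993, -0.1285, 0.1535]
eef_rot: [0.0, 0.518, 0.855, 0.0]
contact_force: [0.6, 0.3, 0.8]
opening: 0.568
```

```bash
python3 - <<'E'
from cell import env, viewer, ticket
import cv2, numpy as np
p=viewer.camera("wrist"); cv2.imwrite("pics/w2.png",p["img"][:,:,::-1])
p=viewer.camera("scene"); cv2.imwrite("pics/s3.png",cv2.resize(p["img"][150:300,240:390,::-1],None,fx=4,fy=4,interpolation=cv2.INTER_CUBIC))
E
```

```text
(no output)
```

View pics/w2.png

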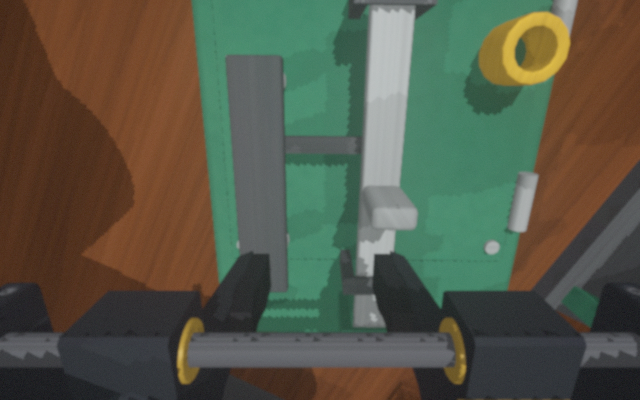

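View pics/s3.png

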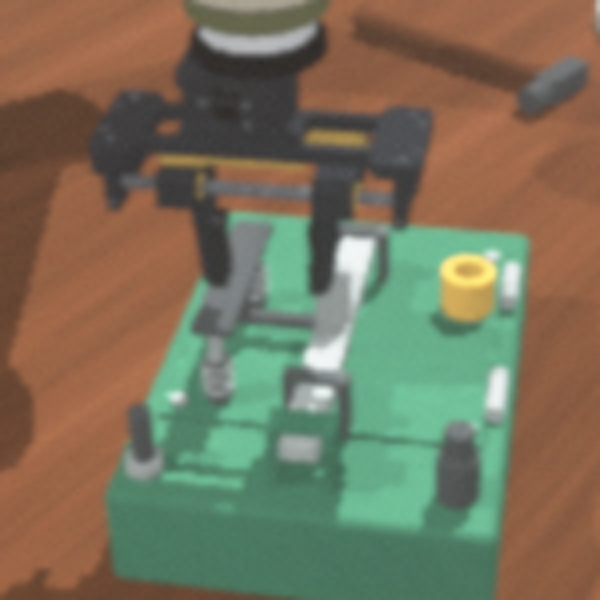

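jog_arm:
  steps:
    - [0,0,-0.7,0,5]
    - [0,0,-0.7,0,5]
    - [0,0,-0.4,0,5]
    - [0,0,-0.3,0,5]
    - [0,0,-0.3,0,5]
    - [0,0,-0.3,0,5]
    - [0,0,-0.2,0,5]
    - [0,0,0,0,5]
    - [0,0,0,0,5]

```text
time_s: 4.85
eef_pos: [0.5991, -0.1281, 0.124]
eef_rot: [-0.0, 0.518, 0.855, -0.0]
contact_force: [-4.2, 1.3, 5.6]
opening: 0.568
```

```bash
python3 - <<'E'
from cell import env, viewer, ticket
import cv2, numpy as np
for k in range(2):
    p=viewer.camera("scene"); o=env.get_obs(); print(o["contact_force"],o["wrist_torque"],o["eef_pos"])
cv2.imwrite("pics/s4.png",cv2.resize(p["img"][150:300,240:390,::-1],None,fx=4,fy=4,interpolation=cv2.INTER_CUBIC))
E
```

```text
[-4.60199004  0.33497417  7.07603617] [ 0.11336648  0.69574769 -0.05710923] [ 0.59908418 -0.12804384  0.12403947]
[-3.43211588  1.41530108  4.94145463] [ 0.07232678  0.72257804 -0.0937667 ] [ 0.59909918 -0.1280666   0.12408632]
```

View pics/s4.png

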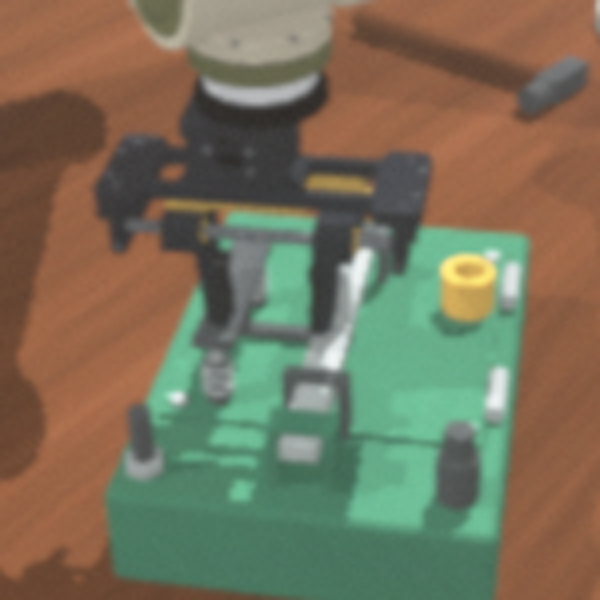

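jog_arm:
  steps:
    - [-0.137,0.267,0,0,5]
    - [-0.137,0.267,0,0,5]
    - [-0.137,0.267,0,0,5]
    - [-0.137,0.267,0,0,5]
    - [-0.137,0.267,0,0,5]
    - [-0.137,0.267,0,0,5]
    - [-0.137,0.267,0,0,5]
    - [-0.137,0.267,0,0,5]
    - [-0.137,0.267,0,0,5]
    - [-0.137,0.267,0,0,5]

```text
time_s: 5.95
eef_pos: [0.5872, -0.1031, 0.125]
eef_rot: [0.003, 0.518, 0.855, -0.0]
contact_force: [3.7, -6.7, 4.6]
opening: 0.565
```

jog_arm:
  steps:
    - [-0.137,0.267,-0.03,0,5]
    - [-0.137,0.267,-0.03,0,5]
    - [-0.137,0.267,0,0,5]
    - [-0.137,0.267,0,0,5]
    - [-0.137,0.267,0,0,5]
    - [-0.137,0.267,0,0,5]
    - [-0.137,0.267,0,0,5]
    - [-0.137,0.267,0,0,5]
    - [-0.09,0.178,0,0,5]
    - [0,0,0,0,5]

```text
time_s: 6.95
eef_pos: [0.5754, -0.0798, 0.1248]
eef_rot: [0.003, 0.518, 0.855, -0.0]
contact_force: [3.3, -5.6, 8.2]
opening: 0.567
```

jog_arm:
  steps:
    - [-0.09,0.178,0,0,5]
    - [-0.09,0.178,0,0,5]
    - [-0.046,0.089,0,0,5]
    - [0,0,0,0,5]

```text
time_s: 7.35
eef_pos: [0.5733, -0.0757, 0.1248]
eef_rot: [0.004, 0.518, 0.855, -0.0]
contact_force: [4.7, -8.1, 7.5]
opening: 0.572
```

jog_arm:
  steps:
    - [-0.046,0.089,0,0,5]
    - [-0.046,0.089,0,0,5]
    - [0,0,0,0,5]

```text
time_s: 7.65
eef_pos: [0.5733, -0.0755, 0.1249]
eef_rot: [0.006, 0.519, 0.855, -0.001]
contact_force: [8.8, -15.5, 3.6]
opening: 0.567
```

jog_arm:
  steps:
    - [-0.046,0.089,-0.03,0,5]
    - [-0.046,0.089,0,0,5]
    - [0,0,0,0,5]

```text
time_s: 7.95
eef_pos: [0.5732, -0.0754, 0.1249]
eef_rot: [0.007, 0.519, 0.855, -0.001]
contact_force: [13.3, -23.9, 1.7]
opening: 0.57
```

```bash
python3 - <<'E'
from cell import env, viewer, ticket
import cv2, numpy as np
o=env.get_obs(); 
p=viewer.camera("wrist"); cv2.imwrite("pics/w5.png",p["img"][:,:,::-1])
np.savez("w5.npz",K=p["camera_matrix"],M=p["mount"],pos=o["eef_pos"],q=o["eef_rot"])
from h import *
w=wcam("w5.npz"); s=(.6075,-.067,.475)
print(proj(h2w(s,[[0,.025,.152],[-.011,.031,.152],[.011,.031,.152],[-.011,.019,.152]]),w))
e=o["eef_pos"][:2]-s[:2]; c,n=np.cos(.475),np.sin(.475); print(c*e[0]+n*e[1],-n*e[0]+c*e[1],o["contact_force"])
p=viewer.camera("scene"); cv2.imwrite("pics/s5.png",cv2.resize(p["img"][150:300,240:390,::-1],None,fx=4,fy=4,interpolation=cv2.INTER_CUBIC))
E
```

```text
[[406.87896682 267.720995  ]
 [380.11467592 254.19885728]
 [436.35141212 254.25524864]
 [378.24041371 280.80574208]]
-0.03433836220893812 0.008254252210990512 [ 13.34482089 -23.9411775    1.69407579]
```

View pics/w5.png

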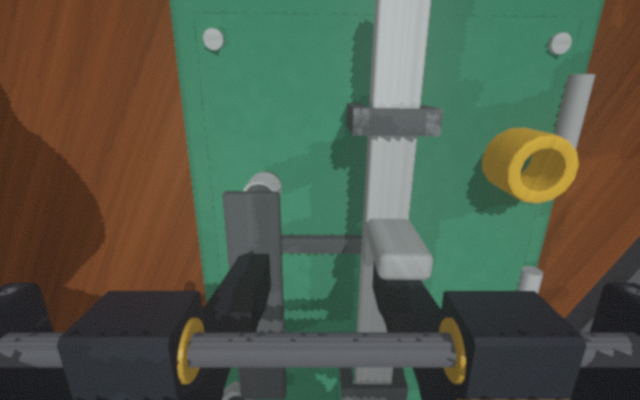

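View pics/s5.png

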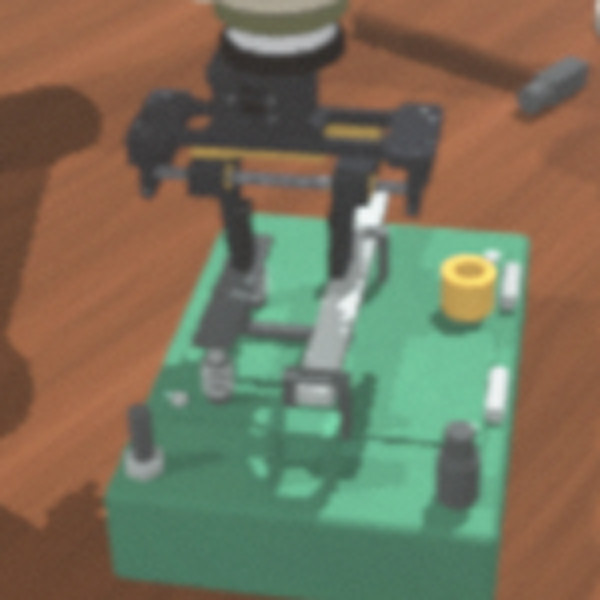

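jog_arm:
  steps:
    - [0.069,-0.133,0,0,5]
    - [0.069,-0.133,0,0,5]
    - [0,0,0,0,5]
    - [0,0,0.3,0,5]
    - [0,0,0.3,0,5]
    - [0,0,0.3,0,5]
    - [0,0,0.4,0,5]
    - [0,0,0.3,0,5]
    - [0,0,0,0,5]

```text
time_s: 8.95
eef_pos: [0.5719, -0.0758, 0.138]
eef_rot: [0.002, 0.519, 0.855, -0.001]
contact_force: [7.7, -14.4, -9.0]
opening: 0.568
```

jog_arm:
  steps:
    - [0.046,-0.089,0,0,5]
    - [0.069,-0.133,0,0,5]
    - [0.069,-0.133,0,0,5]
    - [0,0,0,0,5]

```text
time_s: 9.35
eef_pos: [0.573, -0.0764, 0.1388]
eef_rot: [0.0, 0.518, 0.855, 0.0]
contact_force: [0.0, -0.4, 0.4]
opening: 0.568
```

Contact is free of force now. Going straight up, then looking again.

jog_arm:
  steps:
    - [0,0,1,0,5]
    - [0,0,2,0,5]
    - [0,0,3,0,5]
    - [0,0,4,0,5]
    - [0,0,3,0,5]
    - [0,0,1.5,0,5]
    - [0,0,0,0,5]
    - [0,0,0,0,5]

```text
time_s: 10.15
eef_pos: [0.5726, -0.0762, 0.2835]
eef_rot: [-0.0, 0.518, 0.855, -0.0]
contact_force: [-0.3, 0.1, -0.2]
opening: 0.569
```

```bash
python3 - <<'E'
from cell import env, viewer, ticket
import cv2, numpy as np
o=env.get_obs(); print(o["eef_pos"],o["contact_force"])
p=viewer.camera("wrist"); cv2.imwrite("pics/w6.png",p["img"][:,:,::-1])
np.savez("w6.npz",K=p["camera_matrix"],M=p["mount"],pos=o["eef_pos"],q=o["eef_rot"])
from h import *
w=wcam("w6.npz"); s=(.6075,-.067,.475)
print("lug open",proj(h2w(s,[[0,.025,.152],[-.011,.031,.152],[.011,.031,.152],[-.011,.019,.152]]),w).round(1).tolist())
print("bar up/down",[proj(h2w(s,[[-.079,.047,z],[-.053,.047,z]]),w).round(1).tolist() for z in (.134,.124)])
p=viewer.camera("scene"); cv2.imwrite("pics/s6.png",cv2.resize(p["img"][150:300,240:390,::-1],None,fx=4,fy=4,interpolation=cv2.INTER_CUBIC))
for z in (.134,.124): print("scene bar",((proj(h2w(s,[[-.079,-.077,z],[-.053,-.077,z]]),p)-[240,150])*4+1.5).round(0).tolist())
print("scene lug open/37.5",[((proj(h2w(s,[[-.011,y-.006,.152],[.011,y-.006,.152]]),p)-[240,150])*4+1.5).round(0).tolist() for y in (.025,.0125)])
E
```

```text
[ 0.57261873 -0.07623513  0.28347322] [-0.32647399  0.07999315 -0.22443213]
lug open [[362.6, 171.8], [349.7, 164.6], [376.1, 164.8], [349.2, 178.6]]
bar up/down [[[270.2, 141.4], [300.2, 141.7]], [[271.8, 139.8], [300.9, 140.0]]]
scene bar [[189.0, 327.0], [232.0, 331.0]]
scene bar [[191.0, 341.0], [233.0, 345.0]]
scene lug open/37.5 [[[328.0, 226.0], [362.0, 229.0]], [[324.0, 236.0], [359.0, 239.0]]]
```

View pics/w6.png

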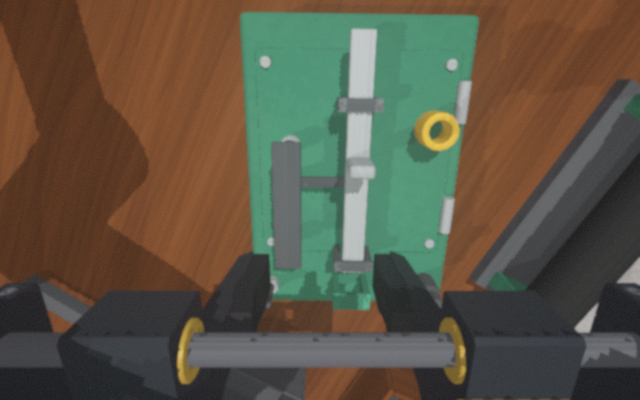

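View pics/s6.png

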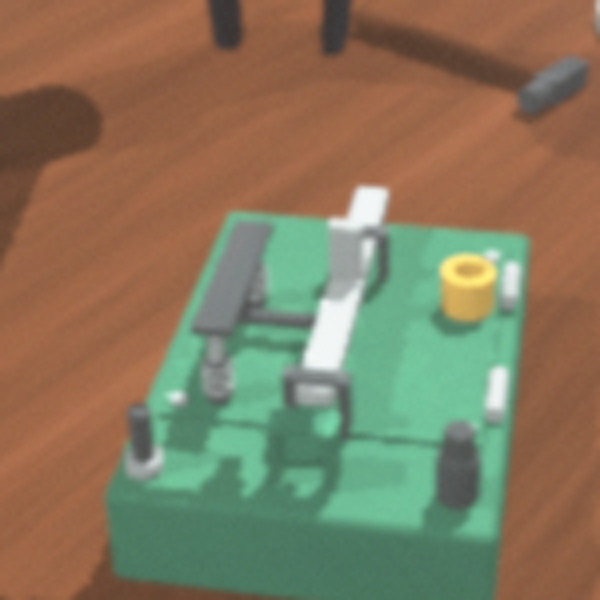

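```bash
python3 - <<'E'
from cell import env, viewer, ticket
print(ticket.hand_in())
E
```

```text
the job is handed in; nothing more can be done
None
```

The bolt is fully open and the catch has sprung back up. The job was handed in at about 10 s of the 32 s allowed; no verdict is reported.

- **What I did:** I held the catch bar about 9–10 mm down with one fingertip. With the other I pushed the lug about 50 mm, until a further 4 mm of commanded travel gave no motion and the push had risen to about 27 N. I let the bar up first, then backed off the lug and lifted the hand about 13 cm above the housing.
- **Last checks:**
  - In the scene and wrist pictures the lug is at the fully open position, within 1–2 mm.
  - In the scene picture the bar is at its raised height.
  - The bushing, sleeve and hex bolt on the housing stand where they were.
  - The hand reads no contact force.
- **What I did not check:** I did not measure the things on the bench one by one. The hand and the arm passed well above them. I also did not test the lock by pushing the bolt back; that it is locked is read from the raised bar alone.
- **Side load:** While the bar was being raised, the other fingertip still pressed the lug with about 16 N towards the stop. This kept the bolt against its stop, and I released it before lifting clear.

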